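Register a board blank in the stop jig

TASK

A board blank for a doll stand lies askew in the stop jig with a brush and a spatula left on it. First put the tools away, lying inside the trays: the brush in the tray that already holds a brush, the spatula in the tray that already holds a spatula. Then push the board along the jig plate until its long far edge is flush against the long fence and its end is flush against the short stop, without shifting the bottle or the carton.

Things in the scene. Friction and masses are not known exactly. Their poses are not given: they have to be found in the camera images.
- jig: fixed stop jig: an aluminium plate 250 x 270 x 8 mm (x, y, z) with two steel stops standing 14 mm above the plate: the long fence along its whole far (+x) side, inner face at x = +110 mm, 15 mm thick; and the short end stop along the +y side, inner face at y = +120 mm, 15 mm thick, from x = -30 mm to the fence. Origin: underside centre of the plate, z up.
- jig_corner (a point): the inside corner where the inner faces of fence and end stop meet, on the plate's top (8 mm above the table); axes as the jig: x into the fence, y into the end stop
- board: loose plain beech board blank, 110 x 170 x 18 mm (x, y, z), about 0.25 kg, too wide for the gripper; lies on the jig plate turned up to about 12 degrees to it. Origin: underside centre; +x edge (170 mm long) belongs against the fence, +y end (110 mm) against the end stop
- board_back_left (a point): point on the bottom of the board's +x long edge, 80 mm to +y of its middle
- board_back_right (a point): point on the bottom of the board's +x long edge, 80 mm to -y of its middle
- board_end (a point): point on the bottom middle of the board's +y end
- brush: loose flat brush, 150 mm long, lying flat, its handle in wood 15 mm high. Origin: middle of its length, on its underside; x runs along it towards the working end, z up. Handle 16 mm wide from x = -75 to +15 mm, then steel ferrule 26 mm wide, then black head 24 mm wide. Lies on the board, roughly along the board's long side, beside the spatula (about 60 mm apart)
- brush_grip (a point): where to grip the brush: on the handle, 15 mm behind its origin, at mid height (7.5 mm)
- spatula: loose spatula, 150 mm long, lying flat, its handle in wood 15 mm high. Origin: middle of its length, on its underside; x runs along it towards the working end, z up. Handle 18 mm wide from x = -75 to +13 mm, then a neck and a steel blade 38 mm wide. Lies on the board beside the brush
- spatula_grip (a point): where to grip the spatula: on the handle, 15 mm behind its origin, at mid height (7.5 mm)
- brush_tray: fixed grey open tray, 200 x 140 x 40 mm outside (x, y, z), walls and floor 4 mm thick, in which a second brush is fixed along the -y side (centred at y = -40 mm, 15 mm high, pointing to +x). Origin: underside centre; x along the tray. The two trays may stand either side of the jig: this is the one for the brush.
- brush_tray_free (a point): on the brush tray's inner floor (4 mm above the table), middle of the free strip beside the fixed brush: 22 mm to +y of the tray's centre
- spatula_tray: fixed grey open tray, 200 x 140 x 40 mm outside (x, y, z), walls and floor 4 mm thick, in which a second spatula is fixed along the -y side (centred at y = -40 mm, 15 mm high, pointing to +x). Origin: underside centre; x along the tray. The two trays may stand either side of the jig: this is the one for the spatula.
- spatula_tray_free (a point): on the spatula tray's inner floor (4 mm above the table), middle of the free strip beside the fixed spatula: 22 mm to +y of the tray's centre
- bottle: white bottle with blue cap, 66 mm across, 150 mm tall, standing by; origin underside centre
- carton: cardboard carton 90 x 130 x 60 mm, standing by; origin underside centre

How it is judged (in metres and radians):
On the way, in this order (a step that is already met when the one before it is completed fails the run):
1. both tools lie in their own trays (x of brush in the frame of brush_tray between -0.05 and 0.05 m and y of brush in the frame of brush_tray between -0.062 and 0.062 m and z of brush in the frame of brush_tray between 0 and 0.036 m and angle between each of brush, spatula's own x axis and vertical above 1.3 rad and linear speed of each of brush, spatula below 0.02 m/s and x of spatula in the frame of spatula_tray between -0.05 and 0.05 m and y of spatula in the frame of spatula_tray between -0.062 and 0.062 m and z of spatula in the frame of spatula_tray between 0 and 0.036 m), for 0.2 s.
2. then the board's long edge is flush against the long fence (x of board_back_left in the frame of jig_corner between -0.003 and 0.003 m and x of board_back_right in the frame of jig_corner between -0.003 and 0.003 m and z of board in the frame of jig_corner between -0.004 and 0.004 m), for 0.2 s.
At the end, for the whole second after the job is handed in: Each tool rests in its tray, within 15 degrees of level, its middle below the rim and within 50 mm lengthwise and 62 mm crosswise of the tray's middle; the board rests flat on the plate, both ends of its long edge within 3 mm of the fence, its end within 3 mm of the stop (all of step 1 and all of step 2 and y of board_end in the frame of jig_corner between -0.003 and 0.003 m and linear speed of board below 0.01 m/s); the robot touches nothing.
It fails at once if the bottle is shifted by more than 20 mm (distance of bottle from where it was at the start of the episode above 0.02 m).
It fails at once if the carton is shifted by more than 20 mm (distance of carton from where it was at the start of the episode above 0.02 m).
It also fails if it takes over 72 s, if anything falls off the work surface, if the arm or the gripper's body presses on something with over 40 N, if the wrist force passes 120 N, or if a joint passes its speed limit or range.

ROBOT

A 7-joint arm with a two-finger parallel gripper is mounted at the origin on the work surface. World frame = base frame: x ahead of the robot, y to its left, z up, the work surface at z = 0. Lengths are in mm, angles in rad, forces in N, time in s.
With the tool pointing down it reaches from about 425 to 825 mm from the base axis. Payload 3.6 kg.
Tool frame: the origin (TCP) lies midway between the tips of the shut fingers; the grasp point (between the pads) lies 19 mm behind it; z points along the fingers, x is the direction in which the jaws open and shut, and the axes are right-handed (so a half turn about z gives the same grasp; the last joint's range is limited). The gripper opens to 93 mm and grips with 3 to 60 N. Pads are 15 mm wide; open, the fingers measure 128 mm over their backs; the gripper's body (75 mm by 188 mm) begins 65 mm behind the grasp point.
Start: joints at [-1.312, 0.615, -0.013, 1.423, 0.008, 1.103, -0.04], TCP at [182.594, 623.796, 218.64] pointing down, gripper open.
Joint ranges: [-3.12, 3.12], [-0.3, 2.06], [-1.34, 1.32], [0.26, 2.42], [-1.36, 4.5], [0.01, 1.98], [-2.84, 2.84]. Speed limits (rad/s): [2.79, 2.79, 3.14, 3.14, 3.14, 3.14, 3.14].

INTERFACE

Orientations are given as a 3x3 rotation matrix whose columns are the frame's x, y, z axes.
In Python, from cell import env, optics, order gives the robot as it stands. The module is installed in compiled form; this text tells all that it offers.
- The arm moves only by the shell command python3 -m jog 'ROWS' [FORCE]. ROWS is JSON, a list of rows, each an object with "offset": the shift along the tool's x, y, z in mm, a list of three; "delta_rot": the turn, a rotation vector about the tool's x, y, z in rad, a list of three; "hand": the opening in per cent of the stroke, from 0 (shut) to 100 (fully open). In form: [{"offset": [x, y, z], "delta_rot": [wx, wy, wz], "hand": hand}, ...]. A call has exactly 8 rows; each row shifts and turns the commanded pose from where the row before left it, along the tool's axes as they then stand; what a row does not reach is not made up. A row lasts 1/10 s, in which the tool goes at most 50 mm and 8.59 degrees, less where a joint would pass 70% of its speed; a pose out of reach is approached as far as the arm can. A call with a gripper value outside its range is refused whole. The fingers move at their own pace and stop on an object; FORCE is the grip in N (left out, the last holds). Time passes only in rows, so rows that do not move let the fingers close, or fill a call up. It gives the time, the measured TCP pose, the force and the opening at its end, in the units of the state.
- env.get_state(): the state, without advancing time (a new reading comes with each control period).
- optics.read_camera(name): name is "scene" or "top" or "wrist"; returns the picture (420x560x3 uint8, blue, green, red); there is no depth.
- optics.camera_params(name): a dict with "fx", "fy", "cx", "cy" (pixels), "dist_coeffs" ([k1, k2, p1, p2, k3] as OpenCV has them; the pictures are not rectified), "rvec" (rotation vector, rad) and "tvec" (3), from world to camera coordinates, as OpenCV has them. Camera axes: x right, y down, z forward; pixel columns grow to the right and rows downward; lengths in mm; the calibration is good to about 2 mm. A picture is of the moment at which its call begins: read the wrist's pose just before it. camera_params takes no time and is no camera call; for the wrist camera it gives the pose at the moment of the call.
- order.close_job(): hands the job in, once; it reports no verdict.
Trained networks look in the newest picture that a camera, given by its name, has taken for a name from the list of things; names that differ only in an ending like _2 or _b are one class to them, and where a whole thing is asked for, a point or a joint stands for the part that bears it (a point fixed in the world has none). Each returns a list of dicts, best first, with "confidence" (0 to 1); they miss things now and then, are a little off and sometimes report something else, mostly with a low value. They report only what shows in the picture. A call takes as long as a camera call.
- optics.look_for(name, camera): "point" ([x, y, z] in mm, in world coordinates, good to about 4 mm: the middle of the surface that is visible of it).
The state is a dict: "time": time; "joints": joint angles; "joint_vel": joint speeds; "effort": joint torques, N m; "tcp_pos": TCP position; "eef_rot": TCP orientation; "wrist_force": force on the tool from outside, world axes, zero at the start; "torque": the same for the moment, N m; "finger_gap": finger opening in mm.
Only numpy, scipy, OpenCV 4.12 (cv2) and the standard library are available. Lean on these libraries where they do the work, as an engineer would, in place of code of your own. Each camera call takes 0.05 s, during which the arm holds its last target. There are 200 camera calls.

## Working session

There is one attempt and no reset: what is moved stays moved. The work goes in short steps, Python scripts to look and compute and a shell command to move; the robot and the scene stay as the last step left them, time stands still between calls to the robot, and variables do not carry over. Pictures are saved under pics/ and viewed, about 8 in all and at most 12, crops included, and the job is handed in when it is done.

```bash
mkdir -p pics; cat > h.py <<'E'
import numpy as np, cv2
from cell import env, optics, order
def cam(n):
    p=optics.camera_params(n)
    K=np.array([[p['fx'],0,p['cx']],[0,p['fy'],p['cy']],[0,0,1.]])
    return K,np.array(p['dist_coeffs'],float),np.array(p['rvec'],float),np.array(p['tvec'],float)
def px2w(c,uv,z):
    K,d,r,t=c; R=cv2.Rodrigues(r)[0]
    q=cv2.undistortPoints(np.array(uv,float).reshape(-1,1,2),K,d).reshape(-1,2)
    D=np.c_[q,np.ones(len(q))]@R; C=-R.T@t
    return C+D*((z-C[2])/D[:,2])[:,None]
def w2px(c,P):
    K,d,r,t=c
    return cv2.projectPoints(np.array(P,float).reshape(-1,1,3),r,t,K,d)[0].reshape(-1,2)
def snap(n,f):
    c=cam(n); im=optics.read_camera(n); cv2.imwrite('pics/'+f,im); return c,im
E
python3 - <<'E'
from h import *
a,i=snap('top','t0.png'); b,j=snap('scene','s0.png')
for n in ['brush','spatula','board','jig','brush_tray','spatula_tray','bottle','carton']:
    for c in ['top']:
        print(n,c,[(np.round(r['point']),round(r['confidence'],2)) for r in optics.look_for(n,c)][:4])
s=env.get_state();print(s)
E
```

```text
brush top [(array([547.,  -6.,  41.]), 0.92)]
spatula top [(array([606.,  -6.,  34.]), 0.68), (array([ 516., -367.,    1.]), 0.49)]
board top [(array([567., -47.,  31.]), 0.69), (array([552., -34.,   6.]), 0.6)]
jig top []
brush_tray top [(array([ 519., -369.,    8.]), 0.74)]
spatula_tray top [(array([461., 373.,   4.]), 0.98)]
bottle top [(array([697., 292., 106.]), 0.85)]
carton top [(array([ 699., -348.,   60.]), 0.97)]
{'time': 0.5, 'joints': array([-1.31252547,  0.61494589, -0.01259215,  1.42347927,  0.00810327,
        1.10338922, -0.04039518]), 'joint_vel': array([-0.00049863, -0.00045916,  0.00142578, -0.00026465, -0.00228915,
        0.00095729, -0.00027494]), 'effort': array([-6.10501252e-05, -4.58393419e+01,  2.08465001e-01, -1.65863603e+01,
       -6.10983605e-02,  1.39821050e-02,  5.73061675e-05]), 'tcp_pos': array([182.57400906, 623.76344399, 218.58408309]), 'eef_rot': array([[ 2.80896516e-01,  9.59738059e-01, -7.14565856e-05],
       [ 9.59738046e-01, -2.80896524e-01, -1.58471933e-04],
       [-1.72163452e-04, -2.40653899e-05, -9.99999985e-01]]), 'wrist_force': array([ 0.28598759,  0.93188022, -0.76277092]), 'torque': array([-0.05694337,  0.01135728,  0.02725528]), 'finger_gap': 92.94687475757199}
```

View pics/t0.png

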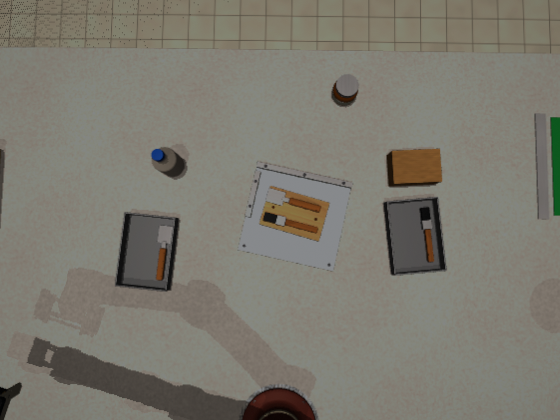

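View pics/s0.png

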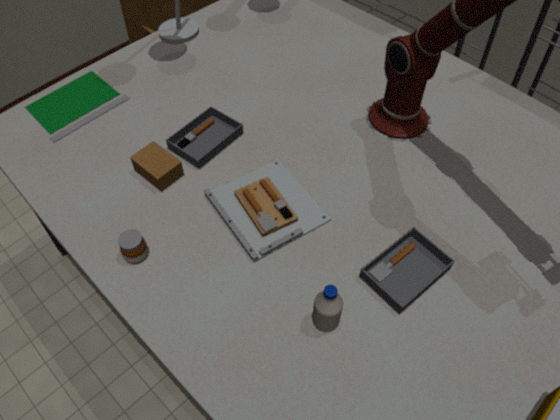

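The top view shows the spatula tray on the left (148,251) and the brush tray on the right (414,236). On the board, the brush is nearer the robot, with its black head at (270,218). The spatula blade is at (275,197). Next I'll take a zoomed crop to measure.

```bash
python3 - <<'E'
from h import *
im=cv2.imread('pics/t0.png')
cv2.imwrite('pics/c0.png',cv2.resize(im[155:275,232:360],None,fx=5,fy=5,interpolation=cv2.INTER_CUBIC)*1)
cv2.imwrite('pics/c1.png',np.hstack([cv2.resize(im[205:295,110:185],None,fx=5,fy=5,interpolation=cv2.INTER_CUBIC),cv2.resize(im[190:280,378:453],None,fx=5,fy=5,interpolation=cv2.INTER_CUBIC)]))
E
```

```text
(no output)
```

View pics/c0.png

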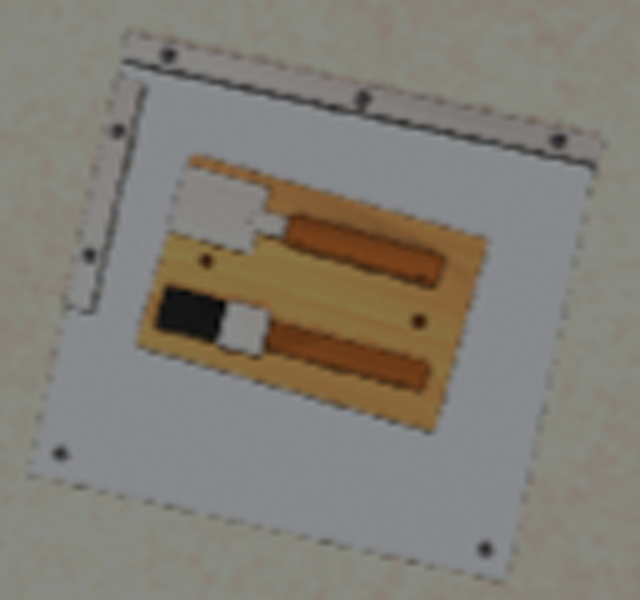

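View pics/c1.png

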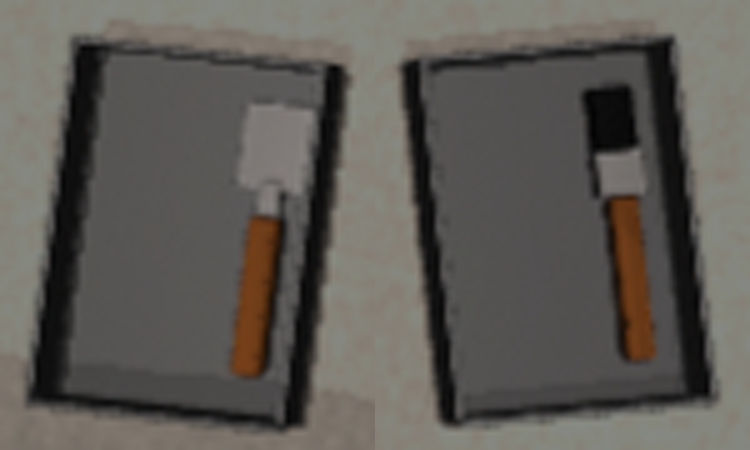

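```bash
cat > m.py <<'E'
from h import *
c=cam('top')
K,d,r,t=c; print('cam',(-cv2.Rodrigues(r)[0].T@t).round())
f=lambda pts,ox,oy,z: px2w(c,(np.array(pts)+.5)/5-.5+[ox,oy],z)
A=lambda p,q: np.degrees(np.arctan2(*(q-p)[[1,0]])).round(1)
P=f([[30,475],[508,578]],232,155,8); print('jig near corners',P.round(1),'yaw',A(P[1],P[0])-90)
P=f([[124,65],[593,165]],232,155,8); print('fence foot',P.round(1),A(P[1],P[0])-90)
B=f([[192,155],[487,238],[433,432],[138,347]],232,155,26); print('board',B.round(1),B.mean(0).round(1),[A(B[1],B[0])-90,A(B[2],B[3])-90],[np.linalg.norm(B[i]-B[i-1]).round() for i in range(4)])
for n,q in dict(spat=[[440,270],[288,232]],brush=[[425,374],[268,334]]).items():
    P=f(q,232,155,41); u=(P[1]-P[0])/np.linalg.norm(P[1]-P[0]); print(n,'grip',(P[0]+60*u).round(1),'ang',A(P[0],P[1]),np.linalg.norm(P[1]-P[0]).round(1))
for n,q,ox,oy in [('spat_tray',[[75,40],[345,65],[290,427],[30,400]],110,205),('brush_tray',[[403-375,62],[672-375,38],[716-375,400],[440-375,424]],378,190)]:
    P=f(q,ox,oy,40);C=P.mean(0);yaw=np.arctan2(*((P[0]+P[1]-P[2]-P[3])[[1,0]]));x=np.array([np.cos(yaw),np.sin(yaw)]);y=np.array([-x[1],x[0]])
    print(n,C.round(1),'yaw',np.degrees(yaw).round(1),'free',(C[:2]+22*y).round(1),[np.linalg.norm(P[i]-P[i-1]).round() for i in range(4)])
E
python3 m.py
```

```text
cam [ 5.020e+02 -1.000e+00  1.127e+03]
jig near corners [[ 471.8  119.5    8. ]
 [ 419.5 -144.4    8. ]] yaw -11.200000000000003
fence foot [[ 701.1   71.9    8. ]
 [ 648.4 -190.5    8. ]] -11.299999999999997
board [[ 648.5   32.4   26. ]
 [ 605.1 -129.7   26. ]
 [ 498.9 -101.    26. ]
 [ 542.7   60.1   26. ]] [573.8 -34.5  26. ] [np.float64(-15.0), np.float64(-15.200000000000003)] [np.float64(109.0), np.float64(168.0), np.float64(110.0), np.float64(167.0)]
spat grip [599.8 -44.3  41. ] ang 76.7 84.4
brush grip [543.9 -36.7  41. ] ang 76.5 87.0
spat_tray [465.2 360.6  40. ] yaw -5.8 free [467.4 382.5] [np.float64(194.0), np.float64(147.0), np.float64(195.0), np.float64(140.0)]
brush_tray [ 517.2 -356.8   40. ] yaw 5.9 free [ 514.9 -335. ] [np.float64(194.0), np.float64(146.0), np.float64(195.0), np.float64(148.0)]
```

```bash
cat > go.py <<'E'
# go.py x y z yaw_of_jaw_axis_deg : how far from here, in tool axes
import sys; from h import *
s=env.get_state(); R=np.array(s['eef_rot']); p=np.array(s['tcp_pos'])
T=np.array([float(v) for v in sys.argv[1:4]]); yaw=np.radians(float(sys.argv[4]))
Rt=np.array([[np.cos(yaw),np.sin(yaw),0],[np.sin(yaw),-np.cos(yaw),0],[0,0,-1]])
print('offset before turn',(R.T@(T-p)).round(1),'after turn',(Rt.T@(T-p)).round(1),'turn',cv2.Rodrigues(R.T@Rt)[0].ravel().round(3),'t',round(s['time'],2),'j',np.round(s['joints'],2))
E
python3 go.py 585 -45 200 -13.5
```

```text
offset before turn [-528.8  574.1   18.7] after turn [547.4 556.3  18.6] turn [0.    0.    1.522] t 0.5 j [-1.31  0.61 -0.01  1.42  0.01  1.1  -0.04]
```

```bash
python3 -m jog '[{"offset":[-33,36,1],"delta_rot":[0,0,0],"hand":43},{"offset":[-33,36,1],"delta_rot":[0,0,0],"hand":43},{"offset":[-33,36,1],"delta_rot":[0,0,0],"hand":43},{"offset":[-33,36,1],"delta_rot":[0,0,0],"hand":43},{"offset":[-33,36,1],"delta_rot":[0,0,0],"hand":43},{"offset":[-33,36,1],"delta_rot":[0,0,0],"hand":43},{"offset":[-33,36,1],"delta_rot":[0,0,0],"hand":43},{"offset":[-33,36,1],"delta_rot":[0,0,0],"hand":43}]' && python3 go.py 585 -45 200 -13.5
```

```text
time: 1.3
tcp_pos: [385.8, 287.9, 211.1]
eef_rot: [[0.281, 0.96, 0.001], [0.96, -0.281, 0.001], [0.001, 0.001, -1.0]]
wrist_force: [0.6, 0.8, -0.1]
finger_gap: 40.5
offset before turn [-263.6  284.7   11. ] after turn [271.4 277.2  11.1] turn [-0.000e+00 -1.000e-03  1.522e+00] t 1.3 j [-0.7   0.36  0.02  1.91 -0.01  0.87  0.61]
```

```bash
python3 -m jog '[{"offset":[-33,36,1],"delta_rot":[0,0,0],"hand":43},{"offset":[-33,36,1],"delta_rot":[0,0,0],"hand":43},{"offset":[-33,36,1],"delta_rot":[0,0,0],"hand":43},{"offset":[-33,36,1],"delta_rot":[0,0,0],"hand":43},{"offset":[-33,36,1],"delta_rot":[0,0,0],"hand":43},{"offset":[-33,36,1],"delta_rot":[0,0,0],"hand":43},{"offset":[-33,36,2],"delta_rot":[0,0,0],"hand":43},{"offset":[-33,33,2],"delta_rot":[0,0,0.1],"hand":43}]' && python3 -m jog '[{"offset":[0,0,0],"delta_rot":[0,0,0.142],"hand":43},{"offset":[0,0,0],"delta_rot":[0,0,0.142],"hand":43},{"offset":[0,0,0],"delta_rot":[0,0,0.142],"hand":43},{"offset":[0,0,0],"delta_rot":[0,0,0.142],"hand":43},{"offset":[0,0,0],"delta_rot":[0,0,0.142],"hand":43},{"offset":[0,0,0],"delta_rot":[0,0,0.142],"hand":43},{"offset":[0,0,0],"delta_rot":[0,0,0.142],"hand":43},{"offset":[0,0,0],"delta_rot":[0,0,0.142],"hand":43}]' && python3 -m jog '[{"offset":[0,0,0],"delta_rot":[0,0,0.14],"hand":43},{"offset":[0,0,0],"delta_rot":[0,0,0.142],"hand":43},{"offset":[0,0,0],"delta_rot":[0,0,0],"hand":43},{"offset":[0,0,0],"delta_rot":[0,0,0],"hand":43},{"offset":[0,0,0],"delta_rot":[0,0,0],"hand":43},{"offset":[0,0,0],"delta_rot":[0,0,0],"hand":43},{"offset":[0,0,0],"delta_rot":[0,0,0],"hand":43},{"offset":[0,0,0],"delta_rot":[0,0,0],"hand":43}]' && python3 - <<'E'
from h import *
c,im=snap('wrist','w1.png'); np.save('w1.npy',np.array([np.r_[c[2],c[3]]]))
for n in ['brush','spatula','brush_grip','spatula_grip','board_back_left','board_back_right','board_end','jig_corner']: print(n,[(np.round(r['point']),round(r['confidence'],2)) for r in optics.look_for(n,'wrist')][:2])
E
python3 go.py 600 -44 60 -13.5
```

```text
time: 2.1
tcp_pos: [585.4, -46.0, 200.9]
eef_rot: [[0.378, 0.926, 0.001], [0.926, -0.378, 0.0], [0.001, 0.001, -1.0]]
wrist_force: [1.1, 0.3, -0.4]
finger_gap: 39.7
time: 2.9
tcp_pos: [584.3, -43.7, 200.8]
eef_rot: [[0.999, 0.045, 0.0], [0.045, -0.999, 0.0], [0.0, -0.0, -1.0]]
wrist_force: [-0.9, 0.4, -0.3]
finger_gap: 39.7
time: 3.7
tcp_pos: [584.2, -44.0, 200.7]
eef_rot: [[0.973, -0.23, 0.0], [-0.23, -0.973, 0.0], [-0.0, -0.0, -1.0]]
wrist_force: [0.3, -0.2, 0.7]
finger_gap: 40.0
brush [(array([549.,  -2.,  39.]), 0.62)]
spatula [(array([607.,   0.,  34.]), 0.78)]
brush_grip [(array([602.,   2.,  34.]), 0.64), (array([549.,  -6.,  44.]), 0.55)]
spatula_grip [(array([608.,  -0.,  36.]), 0.63), (array([572., -36.,  27.]), 0.52)]
board_back_left [(array([576., -33.,  29.]), 0.56)]
board_back_right [(array([574., -37.,  26.]), 0.87), (array([549.,  -0.,  39.]), 0.5)]
board_end [(array([572., -38.,  26.]), 0.89)]
jig_corner [(array([569.,   3.,   7.]), 0.81)]
offset before turn [ 15.5  -3.5 140.6] after turn [ 15.4  -3.6 140.6] turn [0.    0.    0.004] t 4.15 j [-0.27  0.57  0.51  1.65 -0.32  1.    0.11]
```

View pics/w1.png

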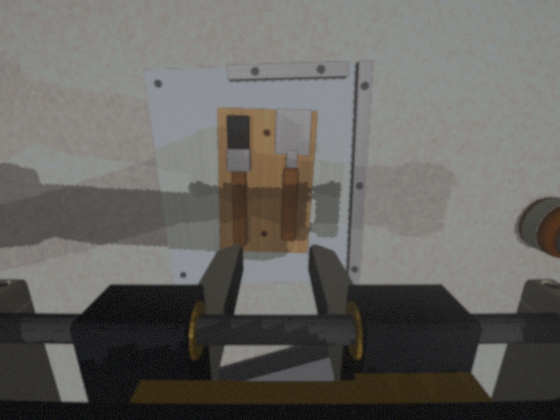

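```bash
python3 - <<'E'
from h import *
c=cam('wrist')
A=lambda p,q: np.degrees(np.arctan2(*(q-p)[[1,0]])).round(1)
for n,q in dict(spat=[[289.5,241],[291,168]],brush=[[239,247],[239,172]]).items():
    P=px2w(c,q,41); u=(P[1]-P[0])/np.linalg.norm(P[1]-P[0]); print(n,'grip',(P[0]+60*u).round(1),'ang',A(P[0],P[1]),np.linalg.norm(P[1]-P[0]).round(1))
B=px2w(c,[[317,110],[308,252],[218,250],[218,108]],26);print(B.round(1),B.mean(0).round(1),A(B[1],B[0])-90)
F=px2w(c,[[357,72],[348,282]],8);print('fence foot',F.round(1),A(F[1],F[0])-90)
F=px2w(c,[[230,79],[347,77]],8);print('stop foot',F.round(1),A(F[0],F[1]))
E
```

```text
spat grip [599.8 -44.4  41. ] ang 76.4 86.5
brush grip [541.4 -38.6  41. ] ang 74.6 89.9
[[ 647.5   34.3   26. ]
 [ 604.3 -129.    26. ]
 [ 495.4 -100.4   26. ]
 [ 543.3   61.1   26. ]] [572.6 -33.5  26. ] -14.799999999999997
fence foot [[ 700.9   63.5    8. ]
 [ 648.6 -194.3    8. ]] -11.5
stop foot [[561.9  88.8   8. ]
 [689.2  60.9   8. ]] -12.4
```

```bash
python3 -m jog '[{"offset":[15,-3,35],"delta_rot":[0,0,0],"hand":43},{"offset":[0.5,0,45],"delta_rot":[0,0,0],"hand":43},{"offset":[0,0,45],"delta_rot":[0,0,0],"hand":43},{"offset":[0,0,30],"delta_rot":[0,0,0],"hand":43},{"offset":[0,0,12],"delta_rot":[0,0,0],"hand":43},{"offset":[0,0,4.5],"delta_rot":[0,0,0],"hand":43},{"offset":[0,0,0],"delta_rot":[0,0,0],"hand":43},{"offset":[0,0,0],"delta_rot":[0,0,0],"hand":43}]' 25 && python3 -m jog '[{"offset":[0,0,0],"delta_rot":[0,0,0],"hand":0},{"offset":[0,0,0],"delta_rot":[0,0,0],"hand":0},{"offset":[0,0,0],"delta_rot":[0,0,0],"hand":0},{"offset":[0,0,0],"delta_rot":[0,0,0],"hand":0},{"offset":[0,0,0],"delta_rot":[0,0,0],"hand":0},{"offset":[0,0,0],"delta_rot":[0,0,0],"hand":0},{"offset":[0,0,-10],"delta_rot":[0,0,0],"hand":0},{"offset":[0,0,-20],"delta_rot":[0,0,0],"hand":0}]' && python3 go.py 452.6 388.5 130 -95.8; python3 go.py 452.6 388.5 130 84.2
```

```text
time: 4.95
tcp_pos: [601.4, -44.9, 30.9]
eef_rot: [[0.973, -0.23, 0.003], [-0.23, -0.973, -0.0], [0.004, -0.0, -1.0]]
wrist_force: [0.4, 0.3, -1.1]
finger_gap: 39.9
time: 5.75
tcp_pos: [598.2, -44.3, 58.0]
eef_rot: [[0.973, -0.23, -0.005], [-0.23, -0.973, 0.0], [-0.005, 0.001, -1.0]]
wrist_force: [0.0, 0.5, -0.2]
finger_gap: 17.5
offset before turn [-241.5 -387.7  -71.2] after turn [-415.8  188.6  -72. ] turn [0.004 0.003 1.44 ] t 5.75 j [-0.21  0.77  0.41  1.74 -0.43  0.73  0.19]
offset before turn [-241.5 -387.7  -71.2] after turn [ 415.8 -188.6  -72. ] turn [-0.003  0.004 -1.701] t 5.75 j [-0.21  0.77  0.41  1.74 -0.43  0.73  0.19]
```

```bash
python3 go.py 482.4 385.5 130 84.2; python3 -m jog '[{"offset":[0,0,-45],"delta_rot":[0,0,-0.1],"hand":0},{"offset":[0,0,-28],"delta_rot":[0,0,-0.145],"hand":0},{"offset":[0,0,0],"delta_rot":[0,0,-0.145],"hand":0},{"offset":[0,0,0],"delta_rot":[0,0,-0.145],"hand":0},{"offset":[0,0,0],"delta_rot":[0,0,-0.145],"hand":0},{"offset":[0,0,0],"delta_rot":[0,0,-0.145],"hand":0},{"offset":[0,0,0],"delta_rot":[0,0,-0.145],"hand":0},{"offset":[0,0,0],"delta_rot":[0,0,-0.145],"hand":0}]' && python3 go.py 482.4 385.5 130 84.2
```

```text
offset before turn [-211.8 -391.6  -71.4] after turn [ 415.9 -158.7  -72. ] turn [-0.003  0.004 -1.701] t 5.75 j [-0.21  0.77  0.41  1.74 -0.43  0.73  0.19]
time: 6.55
tcp_pos: [599.4, -44.8, 132.1]
eef_rot: [[0.63, 0.776, -0.001], [0.776, -0.63, -0.001], [-0.001, -0.0, -1.0]]
wrist_force: [-0.9, -1.1, -1.2]
finger_gap: 18.0
offset before turn [ 260.3 -362.1    2. ] after turn [ 416.3 -159.9    2.1] turn [-0.001  0.001 -0.581] t 6.55 j [-0.05  0.63  0.14  1.68 -0.11  0.84  1.03]
```

```bash
python3 -m jog '[{"offset":[0,0,0],"delta_rot":[0,0,-0.145],"hand":0},{"offset":[0,0,0],"delta_rot":[0,0,-0.145],"hand":0},{"offset":[0,0,0],"delta_rot":[0,0,-0.145],"hand":0},{"offset":[0,0,0],"delta_rot":[0,0,-0.125],"hand":0},{"offset":[42,-16,0],"delta_rot":[0,0,0],"hand":0},{"offset":[42,-16,0],"delta_rot":[0,0,0],"hand":0},{"offset":[42,-16,0],"delta_rot":[0,0,0],"hand":0},{"offset":[42,-16,0],"delta_rot":[0,0,0],"hand":0}]' && python3 -m jog '[{"offset":[42,-16,0],"delta_rot":[0,0,0],"hand":0},{"offset":[42,-16,0],"delta_rot":[0,0,0],"hand":0},{"offset":[42,-16,0],"delta_rot":[0,0,0],"hand":0},{"offset":[42,-16,0],"delta_rot":[0,0,0],"hand":0},{"offset":[42,-16,0],"delta_rot":[0,0,0],"hand":0},{"offset":[38,-16,0],"delta_rot":[0,0,0],"hand":0},{"offset":[0,0,0],"delta_rot":[0,0,0],"hand":0},{"offset":[0,0,0],"delta_rot":[0,0,0],"hand":0}]' && python3 go.py 482.4 385.5 10 84.2 && python3 - <<'E'
from h import *
c,im=snap('wrist','w2.png')
E
```

```text
time: 7.35
tcp_pos: [557.1, 131.2, 132.2]
eef_rot: [[0.128, 0.992, -0.0], [0.992, -0.128, -0.001], [-0.001, -0.0, -1.0]]
wrist_force: [0.1, -0.4, 0.0]
finger_gap: 17.7
time: 8.15
tcp_pos: [493.2, 389.2, 131.8]
eef_rot: [[0.125, 0.992, -0.001], [0.992, -0.125, -0.001], [-0.001, -0.0, -1.0]]
wrist_force: [0.0, -1.1, -1.0]
finger_gap: 17.5
offset before turn [ -4.9 -10.2 121.8] after turn [ -4.8 -10.4 121.8] turn [-0.001  0.001 -0.024] t 8.15 j [-0.71  0.67  0.02  1.59 -0.01  0.88  0.75]
```

View pics/w2.png

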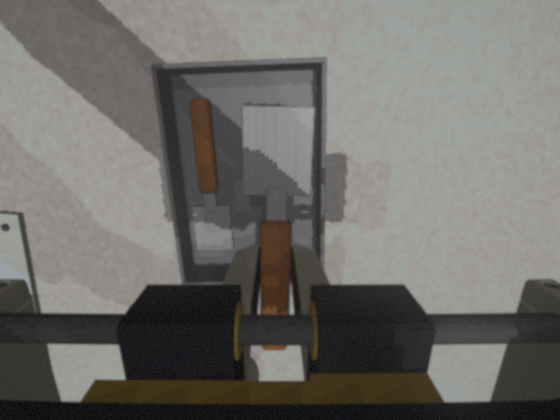

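```bash
python3 - <<'E'
from h import *
P=px2w(cam('wrist'),[[153,67],[325,60],[184,282]],40);print(P.round(1)); m=(P[0]+P[1])/2; y=(P[1]-P[0])[:2];w=np.linalg.norm(y);y/=w;x=np.array([y[1],-y[0]]);C=m[:2]+100*x;print(w,np.degrees(np.arctan2(x[1],x[0])),C,'free',C+22*y,'target',C+22*y+15*x)
E
```

```text
[[359.9 306.4  40. ]
 [372.7 442.4  40. ]
 [552.5 289.1  40. ]]
136.59180808712276 -5.385214637344539 [465.85857072 364.9740158 ] free [467.92330156 386.87691256] target [482.85709481 385.46914153]
```

```bash
python3 -m jog '[{"offset":[-5,-10,20],"delta_rot":[0,0,-0.02],"hand":0},{"offset":[0,0,35],"delta_rot":[0,0,0],"hand":0},{"offset":[0,0,35],"delta_rot":[0,0,0],"hand":0},{"offset":[0,0,20],"delta_rot":[0,0,0],"hand":0},{"offset":[0,0,8],"delta_rot":[0,0,0],"hand":0},{"offset":[0,0,4.5],"delta_rot":[0,0,0],"hand":0},{"offset":[0,0,0],"delta_rot":[0,0,0],"hand":0},{"offset":[0,0,0],"delta_rot":[0,0,0],"hand":0}]' && python3 -m jog '[{"offset":[0,0,0],"delta_rot":[0,0,0],"hand":38},{"offset":[0,0,0],"delta_rot":[0,0,0],"hand":38},{"offset":[0,0,0],"delta_rot":[0,0,0],"hand":38},{"offset":[0,0,0],"delta_rot":[0,0,0],"hand":38},{"offset":[0,0,-15],"delta_rot":[0,0,0],"hand":38},{"offset":[0,0,-40],"delta_rot":[0,0,0],"hand":38},{"offset":[0,0,-45],"delta_rot":[0,0,0],"hand":38},{"offset":[0,0,-45],"delta_rot":[0,0,0],"hand":38}]' && python3 go.py 541.9 -38 150 -14.5
```

```text
time: 9.0
tcp_pos: [484.8, 385.0, 10.9]
eef_rot: [[0.108, 0.994, 0.002], [0.994, -0.108, 0.001], [0.002, 0.002, -1.0]]
wrist_force: [0.0, -0.5, -0.2]
finger_gap: 17.8
time: 9.8
tcp_pos: [483.6, 384.6, 157.2]
eef_rot: [[0.107, 0.994, 0.0], [0.994, -0.107, 0.0], [0.0, 0.0, -1.0]]
wrist_force: [0.6, 0.1, -0.0]
finger_gap: 35.0
offset before turn [-413.9  103.4    7.1] after turn [162.3 394.6   7.2] turn [ 0.    -0.     1.716] t 9.8 j [-0.71  0.62  0.01  1.6  -0.01  0.92  0.76]
```

```bash
python3 -m jog '[{"offset":[-46,11.5,0.5],"delta_rot":[0,0,0],"hand":43},{"offset":[-46,11.5,0.5],"delta_rot":[0,0,0],"hand":43},{"offset":[-46,11.5,0.5],"delta_rot":[0,0,0],"hand":43},{"offset":[-46,11.5,0.5],"delta_rot":[0,0,0],"hand":43},{"offset":[-46,11.5,0.5],"delta_rot":[0,0,0],"hand":43},{"offset":[-46,11.5,0.5],"delta_rot":[0,0,0],"hand":43},{"offset":[-46,11.5,0.5],"delta_rot":[0,0,0],"hand":43},{"offset":[-46,11.5,0.5],"delta_rot":[0,0,0],"hand":43}]' && python3 -m jog '[{"offset":[-46,11.5,0],"delta_rot":[0,0,0.143],"hand":43},{"offset":[0,0,0],"delta_rot":[0,0,0.143],"hand":43},{"offset":[0,0,0],"delta_rot":[0,0,0.143],"hand":43},{"offset":[0,0,0],"delta_rot":[0,0,0.143],"hand":43},{"offset":[0,0,0],"delta_rot":[0,0,0.143],"hand":43},{"offset":[0,0,0],"delta_rot":[0,0,0.143],"hand":43},{"offset":[0,0,0],"delta_rot":[0,0,0.143],"hand":43},{"offset":[0,0,0],"delta_rot":[0,0,0.143],"hand":43}]' && python3 -m jog '[{"offset":[0,0,0],"delta_rot":[0,0,0.143],"hand":43},{"offset":[0,0,0],"delta_rot":[0,0,0.143],"hand":43},{"offset":[0,0,0],"delta_rot":[0,0,0.143],"hand":43},{"offset":[0,0,0],"delta_rot":[0,0,0.143],"hand":43},{"offset":[0,0,0],"delta_rot":[0,0,0],"hand":43},{"offset":[0,0,0],"delta_rot":[0,0,0],"hand":43},{"offset":[0,0,0],"delta_rot":[0,0,0],"hand":43},{"offset":[0,0,0],"delta_rot":[0,0,0],"hand":43}]' && python3 go.py 542.5 -38 29 -14.5; python3 - <<'E'
from h import *
c,im=snap('wrist','w3.png')
E
```

```text
time: 10.6
tcp_pos: [535.9, 7.1, 152.0]
eef_rot: [[0.107, 0.994, 0.002], [0.994, -0.107, 0.0], [0.0, 0.002, -1.0]]
wrist_force: [0.6, -0.1, 0.8]
finger_gap: 40.1
time: 11.4
tcp_pos: [542.3, -37.7, 151.8]
eef_rot: [[0.951, 0.308, 0.001], [0.308, -0.951, 0.001], [0.001, -0.0, -1.0]]
wrist_force: [-0.7, 0.5, -0.0]
finger_gap: 40.1
time: 12.2
tcp_pos: [542.1, -38.0, 150.9]
eef_rot: [[0.968, -0.249, 0.0], [-0.249, -0.968, 0.0], [0.0, -0.0, -1.0]]
wrist_force: [-0.6, 0.5, 0.1]
finger_gap: 40.1
offset before turn [  0.4  -0.  121.9] after turn [ 4.000e-01 -1.000e-01  1.219e+02] turn [-0.    -0.     0.001] t 12.2 j [-0.29  0.57  0.49  1.83 -0.35  0.83  0.13]
```

View pics/w3.png

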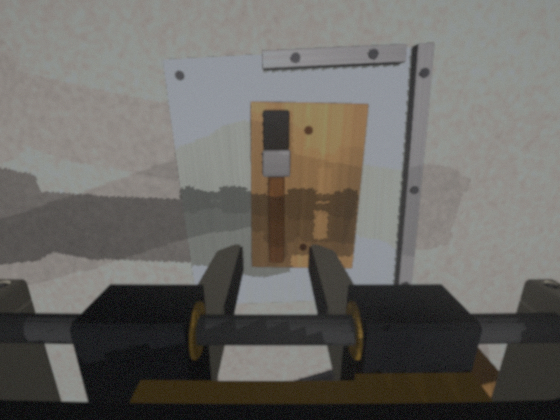

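```bash
python3 -m jog '[{"offset":[0.5,0,30],"delta_rot":[0,0,0],"hand":43},{"offset":[0,0,40],"delta_rot":[0,0,0],"hand":43},{"offset":[0,0,30],"delta_rot":[0,0,0],"hand":43},{"offset":[0,0,14],"delta_rot":[0,0,0],"hand":43},{"offset":[0,0,7],"delta_rot":[0,0,0],"hand":43},{"offset":[0,0,0],"delta_rot":[0,0,0],"hand":43},{"offset":[0,0,0],"delta_rot":[0,0,0],"hand":43},{"offset":[0,0,0],"delta_rot":[0,0,0],"hand":0}]' 25 && python3 -m jog '[{"offset":[0,0,0],"delta_rot":[0,0,0],"hand":0},{"offset":[0,0,0],"delta_rot":[0,0,0],"hand":0},{"offset":[0,0,0],"delta_rot":[0,0,0],"hand":0},{"offset":[0,0,0],"delta_rot":[0,0,0],"hand":0},{"offset":[0,0,0],"delta_rot":[0,0,0],"hand":0},{"offset":[0,0,-15],"delta_rot":[0,0,0],"hand":0},{"offset":[0,0,-40],"delta_rot":[0,0,0],"hand":0},{"offset":[0,0,-45],"delta_rot":[0,0,0],"hand":0}]' && python3 go.py 500 -340.5 130 -84.1
```

```text
time: 13.05
tcp_pos: [543.6, -38.3, 31.0]
eef_rot: [[0.968, -0.25, 0.003], [-0.25, -0.968, -0.0], [0.003, -0.0, -1.0]]
wrist_force: [-0.3, 0.2, 0.2]
finger_gap: 35.8
time: 13.85
tcp_pos: [541.1, -37.9, 129.2]
eef_rot: [[0.968, -0.251, -0.005], [-0.251, -0.968, -0.0], [-0.004, 0.001, -1.0]]
wrist_force: [0.9, 1.5, -1.5]
finger_gap: 15.8
offset before turn [ 36.  303.2  -0.6] after turn [296.8  72.   -0.8] turn [0.004 0.003 1.215] t 13.85 j [-0.28  0.6   0.48  1.85 -0.38  0.79  0.15]
```

```bash
python3 -m jog '[{"offset":[5,43,0],"delta_rot":[0,0,0],"hand":0},{"offset":[5,43,0],"delta_rot":[0,0,0],"hand":0},{"offset":[5,43,0],"delta_rot":[0,0,0],"hand":0},{"offset":[5,43,0],"delta_rot":[0,0,0],"hand":0},{"offset":[5,43,0],"delta_rot":[0,0,0],"hand":0},{"offset":[5,43,0],"delta_rot":[0,0,0],"hand":0},{"offset":[5,45,0],"delta_rot":[0,0,0.13],"hand":0},{"offset":[0,0,0],"delta_rot":[0,0,0.13],"hand":0}]' && python3 -m jog '[{"offset":[0,0,0],"delta_rot":[0,0,0.135],"hand":0},{"offset":[0,0,0],"delta_rot":[0,0,0.135],"hand":0},{"offset":[0,0,0],"delta_rot":[0,0,0.135],"hand":0},{"offset":[0,0,0],"delta_rot":[0,0,0.135],"hand":0},{"offset":[0,0,0],"delta_rot":[0,0,0.135],"hand":0},{"offset":[0,0,0],"delta_rot":[0,0,0.135],"hand":0},{"offset":[0,0,0],"delta_rot":[0,0,0.145],"hand":0},{"offset":[0,0,0],"delta_rot":[0,0,0],"hand":0}]' && python3 go.py 500 -340.5 10 -84.1 && python3 - <<'E'
from h import *
c,im=snap('wrist','w4.png')
E
```

```text
time: 14.65
tcp_pos: [496.2, -349.7, 130.1]
eef_rot: [[0.863, -0.506, -0.002], [-0.506, -0.863, -0.008], [0.003, 0.008, -1.0]]
wrist_force: [-0.9, 0.2, -0.7]
finger_gap: 15.8
time: 15.45
tcp_pos: [500.4, -339.7, 128.8]
eef_rot: [[0.103, -0.995, -0.002], [-0.995, -0.103, 0.0], [-0.0, 0.002, -1.0]]
wrist_force: [-0.6, 0.0, 0.2]
finger_gap: 15.8
offset before turn [  0.8   0.3 118.8] after turn [  0.8   0.5 118.8] turn [0.002 0.    0.   ] t 15.45 j [ 0.11  0.76  0.78  1.68 -0.63  0.97 -0.34]
```

View pics/w4.png

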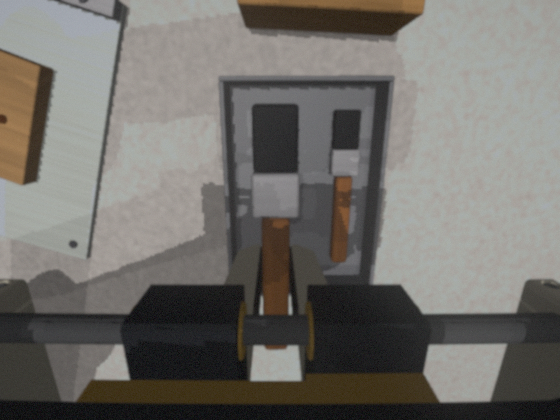

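```bash
python3 - <<'E'
from h import *
P=px2w(cam('wrist'),[[219,78],[392,78]],40);m=(P[0]+P[1])/2; y=(P[0]-P[1])[:2];w=np.linalg.norm(y);y/=w;x=np.array([y[1],-y[0]]);C=m[:2]-100*x;print(w,np.degrees(np.arctan2(x[1],x[0])),C,'target',C+22*y-15*x)
E
```

```text
137.0908550752985 6.132318860951788 [ 513.83488001 -361.92483472] target [ 496.57056384 -341.65309609]
```

```bash
python3 -m jog '[{"offset":[1,2,20],"delta_rot":[0,0,0],"hand":0},{"offset":[0,0,35],"delta_rot":[0,0,0],"hand":0},{"offset":[0,0,32],"delta_rot":[0,0,0],"hand":0},{"offset":[0,0,20],"delta_rot":[0,0,0],"hand":0},{"offset":[0,0,8],"delta_rot":[0,0,0],"hand":0},{"offset":[0,0,4.5],"delta_rot":[0,0,0],"hand":0},{"offset":[0,0,0],"delta_rot":[0,0,0],"hand":0},{"offset":[0,0,0],"delta_rot":[0,0,0],"hand":0}]' && python3 -m jog '[{"offset":[0,0,0],"delta_rot":[0,0,0],"hand":38},{"offset":[0,0,0],"delta_rot":[0,0,0],"hand":38},{"offset":[0,0,0],"delta_rot":[0,0,0],"hand":38},{"offset":[0,0,0],"delta_rot":[0,0,0],"hand":38},{"offset":[0,0,-15],"delta_rot":[0,0,0],"hand":38},{"offset":[0,0,-40],"delta_rot":[0,0,0],"hand":38},{"offset":[0,0,-45],"delta_rot":[0,0,0],"hand":38},{"offset":[0,0,0],"delta_rot":[0,0,0],"hand":0}]' && python3 - <<'E'
from h import *
c,im=snap('top','t1.png')
cr=lambda x,y,w,h:cv2.resize(im[y:y+h,x:x+w],None,fx=5,fy=5,interpolation=cv2.INTER_CUBIC)
cv2.imwrite('pics/c2.png',im); 
a=cr(240,150,120,120); b=np.hstack([cv2.resize(im[205:295,110:185],(200,240)),])
e=cv2.resize(im[190:280,378:453],(200,240)); cv2.imwrite('pics/c2.png',np.hstack([a,np.vstack([b,e,np.zeros((120,200,3),np.uint8)])]))
E
```

```text
time: 16.3
tcp_pos: [499.3, -342.1, 11.3]
eef_rot: [[0.103, -0.995, 0.002], [-0.995, -0.103, -0.001], [0.002, -0.001, -1.0]]
wrist_force: [0.1, 0.7, -0.4]
finger_gap: 15.7
time: 17.1
tcp_pos: [501.2, -345.6, 117.5]
eef_rot: [[0.102, -0.995, 0.01], [-0.995, -0.102, -0.009], [0.01, -0.009, -1.0]]
wrist_force: [0.1, -0.7, -0.5]
finger_gap: 31.2
```

View pics/c2.png

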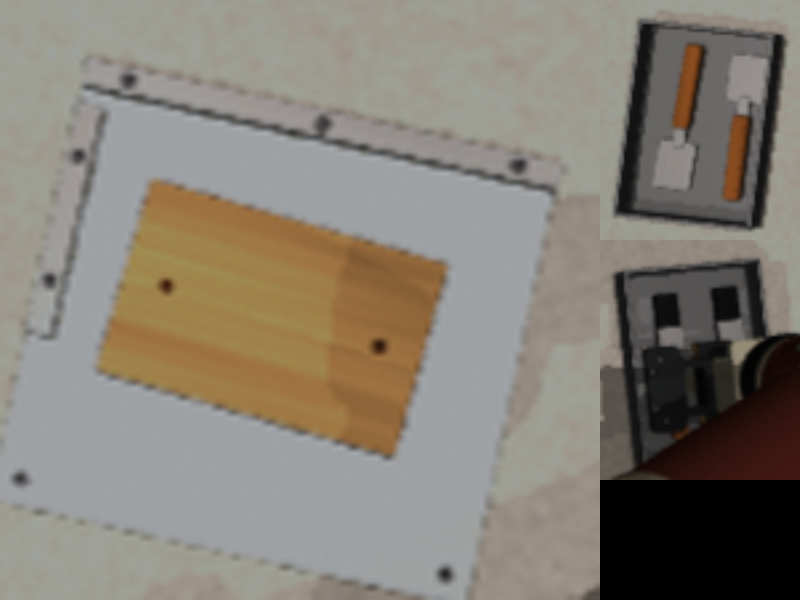

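```bash
cat > jig.py <<'E'
from h import *
O=np.array([567.5,-37.3]); a=np.radians(-11.3); X=np.array([np.cos(a),np.sin(a)]); Y=np.array([-X[1],X[0]])
tojig=lambda p: np.array([(p[:2]-O)@X,(p[:2]-O)@Y])
def board(c,px,z=26):
    B=px2w(c,px,z); A=lambda p,q: np.degrees(np.arctan2(*(q-p)[[1,0]]))
    print('corners jig (TL,TR,BR,BL)',[tojig(b).round(1).tolist() for b in B],'centre',tojig(B.mean(0)).round(1),'rel yaw',round(A(B[1]+B[2],B[0]+B[3])-90-np.degrees(a),1))
E
python3 - <<'E'
from jig import *
board(cam('top'),(np.array([[150,180],[447,263],[394,458],[96,372]])+.5)/5-.5+[240,150])
E
python3 go.py 491.9 -17.7 120 -101.3
```

```text
corners jig (TL,TR,BR,BL) [[65.5, 85.3], [54.9, -83.2], [-55.3, -76.5], [-43.7, 91.7]] centre [5.4 4.3] rel yaw -3.8
offset before turn [-325.   -25.2   -7.2] after turn [-318.    72.    -5.4] turn [-0.007 -0.005  0.3  ] t 17.15 j [ 0.13  0.78  0.77  1.7  -0.65  0.93 -0.31]
```

```bash
python3 -m jog '[{"offset":[-40,-3,-5],"delta_rot":[0,0,0],"hand":40},{"offset":[-46,-4,0],"delta_rot":[0,0,0],"hand":100},{"offset":[-46,-4,0],"delta_rot":[0,0,0],"hand":100},{"offset":[-46,-4,0],"delta_rot":[0,0,0],"hand":100},{"offset":[-46,-4,0],"delta_rot":[0,0,0],"hand":100},{"offset":[-46,-3,0],"delta_rot":[0,0,0],"hand":100},{"offset":[-46,-3,0],"delta_rot":[0,0,0.1],"hand":100},{"offset":[0,0,0],"delta_rot":[0,0,0.1],"hand":100}]' && python3 -m jog '[{"offset":[0,0,0],"delta_rot":[0,0,0.1],"hand":100},{"offset":[0,0,0],"delta_rot":[0,0,0],"hand":100},{"offset":[0,0,0],"delta_rot":[0,0,0],"hand":100},{"offset":[0,0,0],"delta_rot":[0,0,0],"hand":100},{"offset":[0,0,0],"delta_rot":[0,0,0],"hand":100},{"offset":[0,0,0],"delta_rot":[0,0,0],"hand":100},{"offset":[0,0,0],"delta_rot":[0,0,0],"hand":100},{"offset":[0,0,0],"delta_rot":[0,0,0],"hand":100}]' && python3 go.py 491.9 -17.7 14 -101.3
```

```text
time: 17.95
tcp_pos: [489.8, -15.3, 113.4]
eef_rot: [[-0.088, -0.996, -0.005], [-0.996, 0.088, 0.007], [-0.006, 0.006, -1.0]]
wrist_force: [0.8, -0.0, -0.4]
finger_gap: 87.1
time: 18.75
tcp_pos: [491.2, -24.6, 115.2]
eef_rot: [[-0.196, -0.981, 0.0], [-0.981, 0.196, 0.0], [-0.0, -0.0, -1.0]]
wrist_force: [0.3, -0.2, 0.0]
finger_gap: 92.8
offset before turn [ -6.9   0.6 101.2] after turn [ -6.9   0.6 101.2] turn [-0.  0.  0.] t 18.75 j [-0.57  0.69  0.92  2.01 -0.76  0.83 -0.98]
```

```bash
python3 -m jog '[{"offset":[-7,0,20],"delta_rot":[0,0,0],"hand":100},{"offset":[0,0,35],"delta_rot":[0,0,0],"hand":100},{"offset":[0,0,30],"delta_rot":[0,0,0],"hand":100},{"offset":[0,0,11],"delta_rot":[0,0,0],"hand":100},{"offset":[0,0,4],"delta_rot":[0,0,0],"hand":100},{"offset":[0,0,0],"delta_rot":[0,0,0],"hand":100},{"offset":[0,-5,0],"delta_rot":[0,0,0],"hand":100},{"offset":[0,-5,0],"delta_rot":[0,0,0],"hand":100}]' && python3 -m jog '[{"offset":[0,-5,0],"delta_rot":[0,0,0],"hand":100},{"offset":[0,-5,0],"delta_rot":[0,0,0],"hand":100},{"offset":[0,-5,0],"delta_rot":[0,0,0],"hand":100},{"offset":[0,-5,0],"delta_rot":[0,0,0],"hand":100},{"offset":[0,-5,0],"delta_rot":[0,0,0],"hand":100},{"offset":[0,-5,0],"delta_rot":[0,0,0],"hand":100},{"offset":[0,-5,0],"delta_rot":[0,0,0],"hand":100},{"offset":[0,-5,0],"delta_rot":[0,0,0],"hand":100}]' && python3 - <<'E'
from jig import *
s=env.get_state(); print('tcp jig',tojig(np.array(s['tcp_pos'])), s['wrist_force'])
print(np.round(s['joints'],2))
E
```

```text
time: 19.55
tcp_pos: [503.7, -19.8, 16.3]
eef_rot: [[-0.196, -0.981, 0.002], [-0.981, 0.196, -0.0], [-0.0, -0.002, -1.0]]
wrist_force: [-0.1, 0.2, -0.0]
finger_gap: 93.0
time: 20.35
tcp_pos: [542.2, -27.4, 15.1]
eef_rot: [[-0.196, -0.981, 0.0], [-0.981, 0.196, -0.0], [-0.0, -0.0, -1.0]]
wrist_force: [0.1, -0.3, -0.1]
finger_gap: 92.9
tcp jig [-26.74197838   4.73175722] [ 0.09780799 -0.25962289 -0.11593247]
[-0.45  0.88  0.76  1.94 -0.93  0.72 -0.88]
```

```bash
python3 -m jog '[{"offset":[0,-4,0],"delta_rot":[0,0,0],"hand":100},{"offset":[0,-4,0],"delta_rot":[0,0,0],"hand":100},{"offset":[0,-2,0],"delta_rot":[0,0,0],"hand":100},{"offset":[0,-2,0],"delta_rot":[0,0,0],"hand":100},{"offset":[0,-1,0],"delta_rot":[0,0,0],"hand":100},{"offset":[0,-1,0],"delta_rot":[0,0,0],"hand":100},{"offset":[0,-1,0],"delta_rot":[0,0,0],"hand":100},{"offset":[0,0,0],"delta_rot":[0,0,0],"hand":100}]' && python3 - <<'E'
from jig import *
s=env.get_state(); print('tcp jig',tojig(np.array(s['tcp_pos'])), s['wrist_force'])
c,im=snap('top','t2.png'); cv2.imwrite('pics/c3.png',cv2.resize(im[150:270,240:360],None,fx=5,fy=5,interpolation=cv2.INTER_CUBIC))
snap('wrist','w5.png')
E
```

```text
time: 21.15
tcp_pos: [556.5, -30.4, 15.2]
eef_rot: [[-0.196, -0.981, 0.0], [-0.981, 0.196, -0.0], [0.0, -0.0, -1.0]]
wrist_force: [-1.5, 0.2, -0.2]
finger_gap: 92.7
tcp jig [-12.12508104   4.59023526] [-1.54229757  0.16963924 -0.24172266]
```

```bash
python3 -m jog '[{"offset":[0,-1,0],"delta_rot":[0,0,0],"hand":100},{"offset":[0,-1,0],"delta_rot":[0,0,0],"hand":100},{"offset":[0,-1,0],"delta_rot":[0,0,0],"hand":100},{"offset":[0,0,0],"delta_rot":[0,0,0],"hand":100},{"offset":[0,0,0],"delta_rot":[0,0,0],"hand":100},{"offset":[0,0,0],"delta_rot":[0,0,0],"hand":100},{"offset":[0,0,0],"delta_rot":[0,0,0],"hand":100},{"offset":[0,0,0],"delta_rot":[0,0,0],"hand":100}]' && python3 -m jog '[{"offset":[0,-1,0],"delta_rot":[0,0,0],"hand":100},{"offset":[0,-1,0],"delta_rot":[0,0,0],"hand":100},{"offset":[0,-1,0],"delta_rot":[0,0,0],"hand":100},{"offset":[0,0,0],"delta_rot":[0,0,0],"hand":100},{"offset":[0,0,0],"delta_rot":[0,0,0],"hand":100},{"offset":[0,0,0],"delta_rot":[0,0,0],"hand":100},{"offset":[0,0,0],"delta_rot":[0,0,0],"hand":100},{"offset":[0,0,0],"delta_rot":[0,0,0],"hand":100}]' && python3 - <<'E'
from jig import *
s=env.get_state(); print('tcp jig',tojig(np.array(s['tcp_pos'])), s['wrist_force'],s['torque'])
E
```

```text
time: 22.05
tcp_pos: [558.3, -30.8, 15.1]
eef_rot: [[-0.196, -0.981, -0.002], [-0.981, 0.196, 0.001], [-0.0, 0.002, -1.0]]
wrist_force: [-4.7, 1.0, 4.3]
finger_gap: 93.1
time: 22.85
tcp_pos: [558.4, -30.7, 14.8]
eef_rot: [[-0.196, -0.98, -0.007], [-0.981, 0.196, 0.003], [-0.002, 0.008, -1.0]]
wrist_force: [-9.5, 1.7, 6.9]
finger_gap: 92.7
tcp jig [-10.26207343   4.671057  ] [-9.5414627   1.74183367  6.90969493] [ 0.41115945  2.21823581 -0.14794677]
```

```bash
python3 -m jog '[{"offset":[0,8,0],"delta_rot":[0,0,0],"hand":100},{"offset":[0,4,-10],"delta_rot":[0,0,0],"hand":100},{"offset":[0,0,-45],"delta_rot":[0,0,0],"hand":48},{"offset":[0,0,0],"delta_rot":[0,0,-0.13],"hand":48},{"offset":[0,0,0],"delta_rot":[0,0,-0.145],"hand":48},{"offset":[0,0,0],"delta_rot":[0,0,-0.145],"hand":48},{"offset":[0,0,0],"delta_rot":[0,0,-0.145],"hand":48},{"offset":[0,0,0],"delta_rot":[0,0,-0.145],"hand":48}]' && python3 -m jog '[{"offset":[0,0,0],"delta_rot":[0,0,-0.145],"hand":48},{"offset":[0,0,0],"delta_rot":[0,0,-0.145],"hand":48},{"offset":[0,0,0],"delta_rot":[0,0,-0.145],"hand":48},{"offset":[0,0,0],"delta_rot":[0,0,-0.145],"hand":48},{"offset":[0,0,0],"delta_rot":[0,0,-0.145],"hand":48},{"offset":[0,0,0],"delta_rot":[0,0,-0.136],"hand":48},{"offset":[0,0,0],"delta_rot":[0,0,0],"hand":48},{"offset":[0,0,0],"delta_rot":[0,0,0],"hand":48}]' && python3 go.py 600.8 -151.1 60 -11.3
```

```text
time: 23.65
tcp_pos: [552.3, -29.7, 71.3]
eef_rot: [[0.496, -0.868, 0.005], [-0.868, -0.496, -0.001], [0.004, -0.003, -1.0]]
wrist_force: [-0.4, 0.1, -0.0]
finger_gap: 49.7
time: 24.45
tcp_pos: [551.5, -29.6, 70.8]
eef_rot: [[0.98, -0.199, 0.003], [-0.199, -0.98, -0.001], [0.003, -0.0, -1.0]]
wrist_force: [0.6, 0.3, -0.9]
finger_gap: 44.6
offset before turn [ 72.4 109.2  11. ] after turn [ 72.1 109.5  10.8] turn [-0.    -0.003 -0.003] t 24.45 j [-0.25  0.69  0.42  1.88 -0.44  0.66  0.23]
```

```bash
python3 -m jog '[{"offset":[18,27,0],"delta_rot":[0,0,0],"hand":48},{"offset":[18,27,0],"delta_rot":[0,0,0],"hand":48},{"offset":[18,28,0],"delta_rot":[0,0,0],"hand":48},{"offset":[18,28,0],"delta_rot":[0,0,0],"hand":48},{"offset":[0,0,0],"delta_rot":[0,0,0],"hand":48},{"offset":[0,0,0],"delta_rot":[0,0,0],"hand":48},{"offset":[0,0,0],"delta_rot":[0,0,0],"hand":48},{"offset":[0,0,0],"delta_rot":[0,0,0],"hand":48}]' && python3 go.py 600.8 -151.1 15 -11.3; python3 - <<'E'
from h import *
snap('wrist','w6.png')
E
```

```text
time: 25.25
tcp_pos: [599.5, -149.1, 70.0]
eef_rot: [[0.981, -0.194, -0.0], [-0.194, -0.981, 0.001], [-0.001, -0.001, -1.0]]
wrist_force: [-0.2, -0.4, 0.2]
finger_gap: 44.5
offset before turn [ 1.7  1.7 55. ] after turn [ 1.7  1.7 55. ] turn [-0.001  0.001  0.002] t 25.25 j [-0.03  0.77  0.41  1.68 -0.41  0.78  0.37]
```

View pics/w6.png

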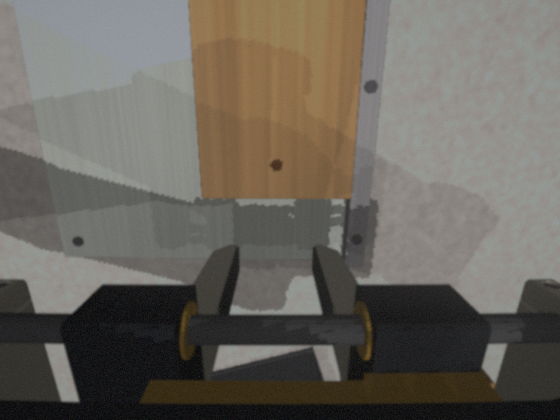

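```bash
python3 - <<'E'
from jig import *
P=px2w(cam('wrist'),[[352,199],[201,199],[359,80]],26); print([tojig(p).round(1) for p in P])
E
python3 -m jog '[{"offset":[1,2,20],"delta_rot":[0,0,0],"hand":48},{"offset":[0,0,25],"delta_rot":[0,0,0],"hand":48},{"offset":[0,0,9],"delta_rot":[0,0,0],"hand":48},{"offset":[0,0,0],"delta_rot":[0,0,0],"hand":48},{"offset":[0,-5,0],"delta_rot":[0,0,0],"hand":48},{"offset":[0,-5,0],"delta_rot":[0,0,0],"hand":48},{"offset":[0,-5,0],"delta_rot":[0,0,0],"hand":48},{"offset":[0,-5,0],"delta_rot":[0,0,0],"hand":48}]' && python3 -m jog '[{"offset":[0,-4,0],"delta_rot":[0,0,0],"hand":48},{"offset":[0,-4,0],"delta_rot":[0,0,0],"hand":48},{"offset":[0,-3,0],"delta_rot":[0,0,0],"hand":48},{"offset":[0,-2,0],"delta_rot":[0,0,0],"hand":48},{"offset":[0,-1,0],"delta_rot":[0,0,0],"hand":48},{"offset":[0,-1,0],"delta_rot":[0,0,0],"hand":48},{"offset":[0,0,0],"delta_rot":[0,0,0],"hand":48},{"offset":[0,0,0],"delta_rot":[0,0,0],"hand":48}]' && python3 - <<'E'
from jig import *
s=env.get_state(); print('tcp jig',tojig(np.array(s['tcp_pos'])), s['wrist_force'],s['torque'])
E
```

```text
[array([107.5, -77.9]), array([ -2.8, -78.1]), array([106.2,   2.7])]
time: 26.1
tcp_pos: [604.6, -133.0, 16.9]
eef_rot: [[0.981, -0.195, 0.001], [-0.195, -0.981, -0.0], [0.001, -0.0, -1.0]]
wrist_force: [0.4, -3.7, 0.6]
finger_gap: 44.6
time: 26.9
tcp_pos: [607.0, -119.0, 16.1]
eef_rot: [[0.981, -0.196, 0.0], [-0.196, -0.981, 0.0], [0.0, -0.0, -1.0]]
wrist_force: [0.1, -1.3, 0.5]
finger_gap: 44.8
tcp jig [ 54.71723277 -72.40172966] [ 0.14933572 -1.27161915  0.52576382] [-0.45594492  0.03321079 -0.00242239]
```

```bash
python3 -m jog '[{"offset":[0,-2,0],"delta_rot":[0,0,0],"hand":48},{"offset":[0,-2,0],"delta_rot":[0,0,0],"hand":48},{"offset":[0,-2,0],"delta_rot":[0,0,0],"hand":48},{"offset":[0,-1,0],"delta_rot":[0,0,0],"hand":48},{"offset":[0,-1,0],"delta_rot":[0,0,0],"hand":48},{"offset":[0,-1,0],"delta_rot":[0,0,0],"hand":48},{"offset":[0,0,0],"delta_rot":[0,0,0],"hand":48},{"offset":[0,0,0],"delta_rot":[0,0,0],"hand":48}]' && python3 -m jog '[{"offset":[0,-1,0],"delta_rot":[0,0,0],"hand":48},{"offset":[0,-1,0],"delta_rot":[0,0,0],"hand":48},{"offset":[0,-1,0],"delta_rot":[0,0,0],"hand":48},{"offset":[0,-1,0],"delta_rot":[0,0,0],"hand":48},{"offset":[0,0,0],"delta_rot":[0,0,0],"hand":48},{"offset":[0,0,0],"delta_rot":[0,0,0],"hand":48},{"offset":[0,0,0],"delta_rot":[0,0,0],"hand":48},{"offset":[0,0,0],"delta_rot":[0,0,0],"hand":48}]' && python3 - <<'E'
from jig import *
s=env.get_state(); print('tcp jig',tojig(np.array(s['tcp_pos'])), s['wrist_force'],s['torque'])
E
```

```text
time: 27.7
tcp_pos: [608.7, -109.8, 16.1]
eef_rot: [[0.981, -0.196, -0.0], [-0.196, -0.981, 0.0], [-0.0, -0.0, -1.0]]
wrist_force: [-0.4, -1.6, 0.6]
finger_gap: 45.2
time: 28.5
tcp_pos: [609.3, -106.5, 16.1]
eef_rot: [[0.981, -0.196, -0.0], [-0.196, -0.981, -0.0], [-0.0, 0.0, -1.0]]
wrist_force: [-1.2, -2.2, -0.1]
finger_gap: 44.6
tcp jig [ 54.58792887 -59.6321202 ] [-1.15803092 -2.24766082 -0.11916525] [-0.58437972  0.19128222  0.0071474 ]
```

```bash
python3 -m jog '[{"offset":[0,-1,0],"delta_rot":[0,0,0],"hand":48},{"offset":[0,-1,0],"delta_rot":[0,0,0],"hand":48},{"offset":[0,-1,0],"delta_rot":[0,0,0],"hand":48},{"offset":[0,0,0],"delta_rot":[0,0,0],"hand":48},{"offset":[0,0,0],"delta_rot":[0,0,0],"hand":48},{"offset":[0,0,0],"delta_rot":[0,0,0],"hand":48},{"offset":[0,0,0],"delta_rot":[0,0,0],"hand":48},{"offset":[0,0,0],"delta_rot":[0,0,0],"hand":48}]' && python3 -m jog '[{"offset":[0,-1,0],"delta_rot":[0,0,0],"hand":48},{"offset":[0,-1,0],"delta_rot":[0,0,0],"hand":48},{"offset":[0,-1,0],"delta_rot":[0,0,0],"hand":48},{"offset":[0,0,0],"delta_rot":[0,0,0],"hand":48},{"offset":[0,0,0],"delta_rot":[0,0,0],"hand":48},{"offset":[0,0,0],"delta_rot":[0,0,0],"hand":48},{"offset":[0,0,0],"delta_rot":[0,0,0],"hand":48},{"offset":[0,0,0],"delta_rot":[0,0,0],"hand":48}]' && python3 - <<'E'
from jig import *
s=env.get_state(); print('tcp jig',tojig(np.array(s['tcp_pos'])), s['wrist_force'],s['torque'])
E
```

```text
time: 29.3
tcp_pos: [609.0, -106.2, 16.1]
eef_rot: [[0.98, -0.198, -0.001], [-0.198, -0.98, -0.004], [-0.001, 0.004, -1.0]]
wrist_force: [-1.8, -6.4, 0.0]
finger_gap: 44.7
time: 30.1
tcp_pos: [608.6, -106.0, 16.1]
eef_rot: [[0.98, -0.199, -0.002], [-0.199, -0.98, -0.007], [-0.001, 0.007, -1.0]]
wrist_force: [-3.4, -8.9, 1.0]
finger_gap: 45.0
tcp jig [ 53.79988306 -59.3104501 ] [-3.44947905 -8.90106874  1.02250032] [-2.12167418  0.81801846 -0.0474948 ]
```

```bash
python3 -m jog '[{"offset":[0,10,0],"delta_rot":[0,0,0],"hand":48},{"offset":[0,5,-10],"delta_rot":[0,0,0],"hand":48},{"offset":[0,0,-45],"delta_rot":[0,0,0],"hand":48},{"offset":[-20,-30,0],"delta_rot":[0,0,0],"hand":100},{"offset":[-20,-38,0],"delta_rot":[0,0,0],"hand":100},{"offset":[-20,-38,0],"delta_rot":[0,0,0.145],"hand":100},{"offset":[0,0,0],"delta_rot":[0,0,0.145],"hand":100},{"offset":[0,0,0],"delta_rot":[0,0,0.145],"hand":100}]' && python3 -m jog '[{"offset":[0,0,0],"delta_rot":[0,0,0.145],"hand":100},{"offset":[0,0,0],"delta_rot":[0,0,0.145],"hand":100},{"offset":[0,0,0],"delta_rot":[0,0,0.145],"hand":100},{"offset":[0,0,0],"delta_rot":[0,0,0.145],"hand":100},{"offset":[0,0,0],"delta_rot":[0,0,0.145],"hand":100},{"offset":[0,0,0],"delta_rot":[0,0,0.145],"hand":100},{"offset":[0,0,0],"delta_rot":[0,0,0.145],"hand":100},{"offset":[0,0,0],"delta_rot":[0,0,0.12],"hand":100}]' && python3 go.py 546 2.7 16 -101.3
```

```text
time: 30.9
tcp_pos: [569.8, 5.3, 71.8]
eef_rot: [[0.807, -0.591, 0.001], [-0.591, -0.807, 0.004], [-0.002, -0.004, -1.0]]
wrist_force: [0.9, -0.4, -0.1]
finger_gap: 79.9
time: 31.7
tcp_pos: [570.2, 3.0, 71.5]
eef_rot: [[-0.198, -0.98, 0.001], [-0.98, 0.198, 0.004], [-0.004, -0.0, -1.0]]
wrist_force: [0.5, -0.0, -0.7]
finger_gap: 92.9
offset before turn [ 5.3 23.7 55.5] after turn [ 5.1 23.7 55.5] turn [-0.     0.004 -0.002] t 31.7 j [-0.54  0.84  0.86  1.83 -0.83  0.88 -1.04]
```

```bash
python3 -m jog '[{"offset":[5,24,0],"delta_rot":[0,0,0],"hand":100},{"offset":[0,0,0],"delta_rot":[0,0,0],"hand":100},{"offset":[0,0,30],"delta_rot":[0,0,0],"hand":100},{"offset":[0,0,20],"delta_rot":[0,0,0],"hand":100},{"offset":[0,0,5],"delta_rot":[0,0,0],"hand":100},{"offset":[0,0,0],"delta_rot":[0,0,0],"hand":100},{"offset":[0,-4,0],"delta_rot":[0,0,0],"hand":100},{"offset":[0,-4,0],"delta_rot":[0,0,0],"hand":100}]' && python3 -m jog '[{"offset":[0,-2,0],"delta_rot":[0,0,0],"hand":100},{"offset":[0,-1,0],"delta_rot":[0,0,0],"hand":100},{"offset":[0,-1,0],"delta_rot":[0,0,0],"hand":100},{"offset":[0,-1,0],"delta_rot":[0,0,0],"hand":100},{"offset":[0,-1,0],"delta_rot":[0,0,0],"hand":100},{"offset":[0,-1,0],"delta_rot":[0,0,0],"hand":100},{"offset":[0,0,0],"delta_rot":[0,0,0],"hand":100},{"offset":[0,0,0],"delta_rot":[0,0,0],"hand":100}]' && python3 - <<'E'
from jig import *
s=env.get_state(); print('tcp jig',tojig(np.array(s['tcp_pos'])), s['wrist_force'],s['torque'])
E
```

```text
time: 32.5
tcp_pos: [554.3, -1.3, 17.3]
eef_rot: [[-0.195, -0.981, 0.002], [-0.981, 0.195, -0.0], [-0.0, -0.002, -1.0]]
wrist_force: [1.0, -0.1, 0.4]
finger_gap: 93.3
time: 33.3
tcp_pos: [559.8, -2.6, 16.1]
eef_rot: [[-0.195, -0.981, -0.0], [-0.981, 0.195, -0.0], [0.0, 0.0, -1.0]]
wrist_force: [0.2, 0.5, 0.7]
finger_gap: 92.9
tcp jig [-14.39554822  32.55217301] [0.16021838 0.52650246 0.74308404] [0.01517253 0.15066136 0.02461143]
```

```bash
python3 -m jog '[{"offset":[0,-2,0],"delta_rot":[0,0,0],"hand":100},{"offset":[0,-1,0],"delta_rot":[0,0,0],"hand":100},{"offset":[0,-1,0],"delta_rot":[0,0,0],"hand":100},{"offset":[0,-1,0],"delta_rot":[0,0,0],"hand":100},{"offset":[0,-1,0],"delta_rot":[0,0,0],"hand":100},{"offset":[0,-1,0],"delta_rot":[0,0,0],"hand":100},{"offset":[0,0,0],"delta_rot":[0,0,0],"hand":100},{"offset":[0,0,0],"delta_rot":[0,0,0],"hand":100}]' && python3 -m jog '[{"offset":[0,-1,0],"delta_rot":[0,0,0],"hand":100},{"offset":[0,-1,0],"delta_rot":[0,0,0],"hand":100},{"offset":[0,0,0],"delta_rot":[0,0,0],"hand":100},{"offset":[0,0,0],"delta_rot":[0,0,0],"hand":100},{"offset":[0,0,0],"delta_rot":[0,0,0],"hand":100},{"offset":[0,0,0],"delta_rot":[0,0,0],"hand":100},{"offset":[0,0,0],"delta_rot":[0,0,0],"hand":100},{"offset":[0,0,0],"delta_rot":[0,0,0],"hand":100}]' && python3 - <<'E'
from jig import *
s=env.get_state(); print('tcp jig',tojig(np.array(s['tcp_pos'])), s['wrist_force'],s['torque'])
E
```

```text
time: 34.1
tcp_pos: [563.9, -3.7, 15.8]
eef_rot: [[-0.196, -0.981, -0.006], [-0.981, 0.196, 0.002], [-0.001, 0.006, -1.0]]
wrist_force: [-6.9, 0.1, 4.8]
finger_gap: 92.7
time: 34.9
tcp_pos: [563.9, -3.6, 15.7]
eef_rot: [[-0.196, -0.981, -0.009], [-0.981, 0.196, 0.003], [-0.001, 0.01, -1.0]]
wrist_force: [-9.0, 0.3, 7.5]
finger_gap: 93.2
tcp jig [-10.11152398  32.32400918] [-9.0178295   0.30401315  7.53391497] [ 0.1472767   2.22436955 -0.14414013]
```

```bash
python3 -m jog '[{"offset":[0,12,0],"delta_rot":[0,0,0],"hand":100},{"offset":[0,6,-10],"delta_rot":[0,0,0],"hand":100},{"offset":[0,0,-45],"delta_rot":[0,0,0],"hand":100},{"offset":[0,0,-45],"delta_rot":[0,0,0],"hand":100},{"offset":[0,0,-45],"delta_rot":[0,0,0],"hand":100},{"offset":[-45,15,-20],"delta_rot":[0,0,0],"hand":100},{"offset":[-45,15,0],"delta_rot":[0,0,0],"hand":100},{"offset":[-45,15,0],"delta_rot":[0,0,0],"hand":100}]' && python3 -m jog '[{"offset":[-45,15,0],"delta_rot":[0,0,0],"hand":100},{"offset":[-45,15,0],"delta_rot":[0,0,0],"hand":100},{"offset":[-45,15,0],"delta_rot":[0,0,0],"hand":100},{"offset":[0,0,0],"delta_rot":[0,0,0],"hand":100},{"offset":[0,0,0],"delta_rot":[0,0,0],"hand":100},{"offset":[0,0,0],"delta_rot":[0,0,0],"hand":100},{"offset":[0,0,0],"delta_rot":[0,0,0],"hand":100},{"offset":[0,0,0],"delta_rot":[0,0,0],"hand":100}]' && python3 - <<'E'
from h import *
c,im=snap('top','t3.png')
cr=lambda x,y,w,h:cv2.resize(im[y:y+h,x:x+w],None,fx=5,fy=5,interpolation=cv2.INTER_CUBIC)
a=cr(240,150,120,120); b=cv2.resize(im[205:295,110:185],(200,240))
e=cv2.resize(im[190:280,378:453],(200,240)); f=cv2.resize(im[130:200,140:200],(100,120)); g=cv2.resize(im[130:200,385:445],(100,120)); cv2.imwrite('pics/c4.png',np.hstack([a,np.vstack([b,e,np.hstack([f,g])])]))
E
```

```text
time: 35.7
tcp_pos: [534.7, 140.7, 182.9]
eef_rot: [[-0.196, -0.981, 0.005], [-0.981, 0.196, 0.002], [-0.003, -0.005, -1.0]]
wrist_force: [0.5, 0.3, 0.9]
finger_gap: 92.9
time: 36.5
tcp_pos: [516.1, 278.6, 181.1]
eef_rot: [[-0.198, -0.98, 0.001], [-0.98, 0.198, 0.0], [-0.0, -0.001, -1.0]]
wrist_force: [-0.7, 0.2, -0.3]
finger_gap: 93.0
```

View pics/c4.png

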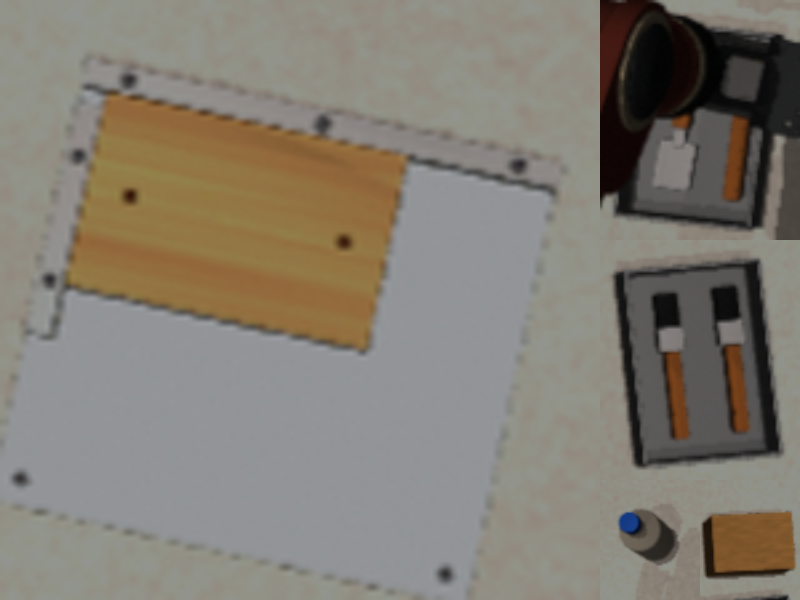

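```bash
python3 - <<'E'
from jig import *
board(cam('top'),(np.array([[104,94],[407,155],[368,352],[66,288]])+.5)/5-.5+[240,150])
print(order.close_job())
E
```

```text
corners jig (TL,TR,BR,BL) [[106.8, 120.2], [108.6, -49.7], [-1.8, -51.0], [-2.2, 117.6]] centre [52.9 34.3] rel yaw 0.4
the job is handed in; nothing more can be done
None
```

The job is done and handed in at about 36.6 s, well inside the 72 s limit. The hand-in gives no verdict, so the result rests on my own checks below.

- **Tools:** the spatula lies in the spatula tray, with its blade pointing to the tray's -x end. The brush lies in the brush tray. I saw both lying flat in the pictures. In the last picture the arm hid part of the spatula, but an earlier one showed all of it.
- **Board:** I pushed it against the fence, then against the end stop, then against the fence again. Each push ended in a firm stop at about 9 N. The two fence pushes stopped within 0.2 mm of each other (tool at -10.3 and -10.1 mm in the jig frame).
- **Last picture:** the board looks flush on both sides, and the bottle and carton look unmoved. The arm was clear of everything.
- **Where the checks differ:** corner pixels from that picture put the board centre at (52.9, 34.3) mm in the jig frame, turned 0.4°. Flush would be (55, 35) and 0°. The 2 mm difference in x is within the calibration and pixel error, and I trusted the contact stops over it.

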